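# Hold the heat sink to the power supply's rear panel for fastening

## Task

Pick up the finned aluminium heat sink and be my third hand: hold it, fins upright, with its flat base square against the foam gasket on the rear panel of the opened power supply, so that it covers the whole gasket, and press with a steady 10 N or so (the gasket about half squeezed, never flattened) while I fasten it from inside. Keep that push steady for two seconds or more and finish still holding and pressing: do not let go. Leave everything else on the bench as it is.

Things in the scene. Friction and masses are not known exactly. Their poses are not given: they have to be found in the camera images.
- heatsink: The part: aluminium heat sink, 36 deep (x) x 60 wide (y) x 52 high (z), 110 to 180 g, standing on the bench, its seven fins upright. Origin: centre of its underside. x points from the fin tips (x = -18) to the flat base face (x = +18), and starts within 55 degrees of the chassis x. Its outer sides (y = -30, +30) are flat: grip there, from above, 60 mm across.
- sink_face (a point): Centre of the heat sink's flat base face, 26 mm above its underside and 18 mm ahead (x) of its origin; axes as the heat sink's.
- chassis: Power supply, lid off, clamped to the bench: aluminium rear panel 240 wide, 12 to 112 mm above the bench, low beige sides. Origin: on the bench under the middle of the rear panel's outer face. x points level into the case (the way to push), y along the panel, z up. The panel looks to the robot's right and somewhat away from it, over open bench; the case runs 200 mm behind it, all below 113 mm.
- mount (a point): Where sink_face belongs at first touch: centre of the gasket's free outer face, 84 mm above the bench, 6 mm out from the panel; axes as the chassis; does not move with the gasket. In place, the heat sink spans 58 to 110 mm above the bench. Two black fittings stick out of the panel up to 12 mm, 92 mm either side of its middle, 40 mm above the bench.
- gasket (a joint): Black rectangular foam gasket round the opening in the rear panel, 48 wide x 40 high outside, band 6 mm wide, standing 6 mm proud of the panel. Value: how far it is squeezed towards the panel, 0 to 0.005 m (flattened). It springs back and gives 1 mm for every 4 N of push: 10 N is 2.5 mm, 20 N flattens it.
- fan: Bystander: black axial fan, 60 x 60 x 25, lying flat near the heat sink. Origin: centre of underside.
- multimeter: Bystander: orange hand multimeter, 180 x 88 x 43, lying on its back. Origin: centre of underside.
- board: Bystander: green circuit board on four brass pillars, 110 x 80 x 26. Origin: centre of underside.
- screwdriver: Bystander: screwdriver with blue handle, 200 long, lying flat. Origin: underside, x along it towards the tip.
- bottle: Bystander: white bottle with red cap, 60 across, 150 high, standing. Origin: centre of underside.
- spool: Bystander: solder spool, 60 across, 44 high, standing on its flange. Origin: centre of underside.
Mind the look-alikes: they are no part of the job. Leave any turquoise or yellow look-alike of the heatsink alone.

How it is judged:
By the outcome, as a careful person would: the job done as asked, in the order asked, and still so for the second after the job is handed in, while the arm keeps its last pose, push and grip.
It also fails if it takes over 51 s, if anything falls off the work surface, if the arm or the gripper's body presses on something with over 40 N, if the wrist force passes 120 N, or if a joint passes its speed limit or range.

## Robot

A 7-joint arm with a two-finger parallel gripper is mounted at the origin on the work surface. World frame = base frame: x ahead of the robot, y to its left, z up, the work surface at z = 0. Lengths are in m, angles in degrees, forces in N, time in s.
With the tool pointing down it reaches from about 0.425 to 0.875 m from the base axis. Payload 4.7 kg.
Tool frame: the origin (TCP) lies on the centre line of the jaws, within the pads' length; the fingertips stand 14 mm ahead of it and the grasp point (between the pads) lies 5 mm behind it; z points along the fingers, y is the line along which they close (so a half turn about z gives the same grasp; the last joint's range is limited). The gripper opens to 87 mm and grips with 3 to 60 N. Pads are 19 mm wide; open, the fingers measure 117 mm over their backs; the gripper's body (75 mm by 190 mm) begins 51 mm behind the grasp point.
Start: joints at [77.527, 18.392, -4.016, 83.108, 1.295, 78.541, -3.26], TCP at [0.149, -0.633, 0.237] pointing down, gripper open.
Joint ranges: [-163.93, 163.93], [-17.29, 119.83], [-79.2, 71.16], [3.27, 140.29], [-89.18, 269.18], [5.43, 117.66], [-154.24, 154.24]. Speed limits (degrees/s): [147.25, 147.25, 180, 180, 180, 180, 180].

## Interface

Orientations are given as [roll, pitch, yaw] about the fixed x, y, z axes, in that order (R = Rz(yaw) Ry(pitch) Rx(roll)).
In Python, from cell import env gives the robot as it stands.
- The arm moves only by the tool jog_arm, never from a script. Its argument "motion" is a list that holds one entry, the list of rows, each a list of 7 numbers: the shift along the tool's x, y, z in units of 0.1 m (1.0 is 0.1 m), then the turn, a rotation vector about the tool's x, y, z in units of 180 degrees (1.0 is 180 degrees), then the closure, from 0 (fully open) to 1 (shut). A call has 1 to 5 rows; each row is the pose to reach, as a shift and turn from the pose commanded when the call began, along the tool's axes at that moment, turning the shorter way round; what a row does not reach only later rows make up. A row lasts 1/10 s, in which the tool goes at most 50 mm and 8.59 degrees, less where a joint would pass 70% of its speed; a pose out of reach is approached as far as the arm can. A call with a number of a shift or a turn outside -1 to 1 is refused whole. A call with a gripper value outside its range is refused whole. The fingers move at their own pace and stop on an object; "grip_force" is the grip in N (left out, the last holds). Time passes only in rows, so rows that repeat a pose let the fingers close. It gives the time, the measured TCP pose, the force, the opening and the grip force at its end, in the units of the state.
- env.get_obs(): the state, without advancing time (a new reading comes with each control period).
- env.read_camera(name): name is "scene" or "top" or "wrist"; returns (picture, depth): 384x512x3 uint8, red, green, blue; 384x512 float32, m along the optical axis (not along the pixel's ray), 0 where there is no reading.
- env.camera_info(name): a dict with "camera_matrix" (3x3 intrinsics, pixels), "origin" and "orientation" of the camera in the world; the wrist camera has in their place "mount" (4x4, takes a point from camera to tool coordinates, whose origin is the TCP and whose axes are the flange's). Camera axes: x right, y down, z forward; pixel columns grow to the right and rows downward; lengths in m; the calibration is good to about 2 mm. A picture is of the moment at which its call begins: read the wrist's pose just before it. camera_info takes no time and is no camera call.
- env.sign_off(): hands the job in; it is judged then, once.
The state is a dict: "time_s": time; "qpos": joint angles; "joint_velocities": joint speeds; "effort": joint torques, N m; "tool_pos": TCP position; "tool_rot": TCP orientation; "force": force on the tool from outside, world axes, zero at the start; "wrist_torque": the same for the moment, N m; "grip_width": finger opening in m; "grasp_force": force on a finger pad.
Only numpy, scipy, OpenCV 4.12 (cv2) and the standard library are available. Lean on these libraries where they do the work, as an engineer would, in place of code of your own. Each camera call takes 0.05 s, during which the arm holds its last target. There are 200 camera calls.

## Working session

There is one attempt and no reset: what is moved stays moved. The work goes in short steps, Python scripts to look and compute and a tool call to move; the robot and the scene stay as the last step left them, time stands still between calls to the robot, and variables do not carry over. Pictures are saved under pics/ and viewed, at most 10 in all, crops included, and the job is handed in when it is done.

Besides the shell and the picture viewer there is one more tool, called after ">>>" as name(argument=value, ...) on one line, values as JSON. jog_arm: Moves the arm, as the interface text tells. Shifts and turns lie within -1 to 1; 1 stands for 0.1 m of shift or 180 degrees of turn. Its arguments: {"type":"object","properties":{"motion":{"type":"array","items":{"type":"array","items":{"type":"array","items":{"type":"number"}}}},"grip_force":{"type":"number"}},"required":["motion"]}

```bash
ls; mkdir -p pics; cat > h.py <<'E'
import numpy as np, cv2
from scipy.spatial.transform import Rotation as R
from cell import env
def cam(n):
    i=env.camera_info(n); K=np.array(i["camera_matrix"])
    return i,K
def pose():
    o=env.get_obs(); return np.array(o["tool_pos"]),R.from_euler('xyz',o["tool_rot"],degrees=True).as_matrix(),o
def cloud(n):
    p,r,_=pose(); img,d=env.read_camera(n); i,K=cam(n)
    if "mount" in i:
        T=np.array(i["mount"]);W=np.eye(4);W[:3,:3]=r;W[:3,3]=p;T=W@T;Rc,t=T[:3,:3],T[:3,3]
    else:
        q=np.array(i["orientation"]); Rc=q if q.shape==(3,3) else R.from_euler('xyz',q,degrees=True).as_matrix(); t=np.array(i["origin"])
    v,u=np.mgrid[:d.shape[0],:d.shape[1]]
    X=np.stack([(u-K[0,2])/K[0,0],(v-K[1,2])/K[1,1],np.ones_like(d)],-1)*d[...,None]
    X=X@Rc.T+t; X[d==0]=np.nan
    return img,X,Rc,t,K
def save(n,img): cv2.imwrite("pics/"+n,cv2.cvtColor(img,cv2.COLOR_RGB2BGR))
E
python3 - <<'E'
from h import *
print(env.get_obs())
L=[]
for n in("top","scene"):
    img,X,Rc,t,K=cloud(n); print(n,env.camera_info(n)); L.append(img); np.savez(n,img=img,X=X)
save("top.png",L[0]); save("scene.png",L[1])
print(env.camera_info("wrist"))
E
```

```text
pics
{'time_s': 0.0, 'qpos': array([77.52739277, 18.43822165, -4.01491812, 83.17468812,  1.2951387 ,
       78.54059964, -3.25885395]), 'joint_velocities': array([ 0.17934518,  0.02361324, -0.00248744, -0.03726048, -0.04874346,
       -0.009872  ,  0.07084421]), 'effort': array([-3.20541330e-04, -4.91287959e+01, -4.04500030e-01, -3.12523377e+01,
       -6.39862963e-02,  4.37174260e-02,  1.90245300e-04]), 'tool_pos': array([ 0.14914069, -0.63211977,  0.23547278]), 'tool_rot': array([-1.79891738e+02,  6.08075157e-03,  1.32829495e+01]), 'force': array([ 1.36928241,  0.16917508, -0.52644738]), 'wrist_torque': array([ 0.04204584,  0.01865385, -0.02762825]), 'grasp_force': 0.0, 'grip_width': 0.08694755791130802}
top {'camera_matrix': array([[393.57118183,   0.        , 250.89560729],
       [  0.        , 393.57118183, 190.99607098],
       [  0.        ,   0.        ,   1.        ]]), 'origin': array([ 0.49288936, -0.19157876,  1.03063317]), 'orientation': array([-174.51713063,    1.5258805 ,  -90.52799084])}
scene {'camera_matrix': array([[347.236004 ,   0.       , 259.3612602],
       [  0.       , 347.236004 , 200.9157737],
       [  0.       ,   0.       ,   1.       ]]), 'origin': array([ 1.36031466, -0.32372729,  0.65596909]), 'orientation': array([-125.63994596,    0.43687406,   79.11982093])}
{'camera_matrix': array([[333.79834247,   0.        , 256.22332072],
       [  0.        , 333.79834247, 192.15440483],
       [  0.        ,   0.        ,   1.        ]]), 'mount': array([[-6.81987824e-04, -9.57525353e-01, -2.88348285e-01,
         7.97809287e-02],
       [ 9.99999512e-01, -8.59178450e-04,  4.87943451e-04,
        -2.65094732e-05],
       [-7.14960858e-04, -2.88347812e-01,  9.57525471e-01,
        -1.47659128e-01],
       [ 0.00000000e+00,  0.00000000e+00,  0.00000000e+00,
         1.00000000e+00]])}
```

View pics/top.png

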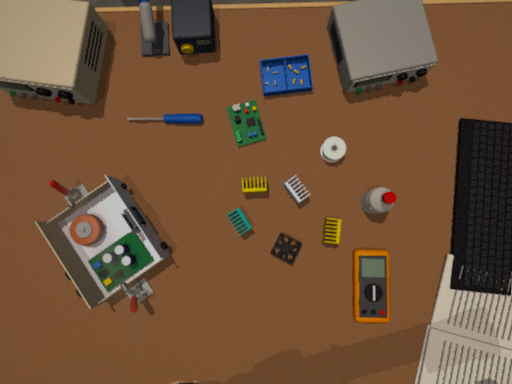

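View pics/scene.png

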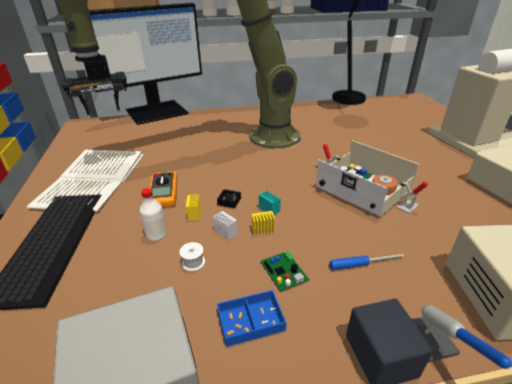

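The top view shows the aluminium sink at about (297,190), between yellow (255,185) and turquoise (240,222) look-alikes. The rear panel runs from (110,182) to (165,250), with the gasket side facing right and up. The scene view shows the gasket on the panel at (348,182).

```bash
python3 - <<'E'
from h import *
for n,c in(("top",(297,190)),("scene",(225,224))):
    f=np.load(n+".npz");X=f["X"];img=f["img"].astype(int)
    m=np.zeros(X.shape[:2],bool);m[c[1]-22:c[1]+22,c[0]-22:c[0]+22]=1
    sat=img.max(-1)-img.min(-1)
    m&=(X[...,2]>0.042)&(X[...,2]<.065)&(sat<50)
    P=X[m]; r=cv2.minAreaRect((P[:,:2]*1000).astype(np.float32)); print(n,len(P),np.median(P[:,2]),r)
f=np.load("top.npz");X=f["X"];img=f["img"]
# panel top
m=np.zeros(X.shape[:2],bool);m[170:270,95:185]=1
m&=(X[...,2]>0.095)&(X[...,2]<.125)
v,u=np.nonzero(m);print(len(u));P=X[m]
r=cv2.minAreaRect((P[:,:2]*1000).astype(np.float32));print(r,cv2.boxPoints(r),np.median(P[:,2]))
# scene: panel outer face cloud
f=np.load("scene.npz");X2=f["X"];i2=f["img"].astype(int)
m=np.zeros(X2.shape[:2],bool);m[150:215,312:388]=1
m&=(X2[...,2]>0.03)&(X2[...,2]<.118)
P=X2[m]; print(len(P))
best=None;rng=np.random.default_rng(0)
for _ in range(500):
    a=P[rng.choice(len(P),3,False)];nn=np.cross(a[1]-a[0],a[2]-a[0]);nn/=np.linalg.norm(nn)+1e-12
    if abs(nn[2])>.3: continue
    k=abs((P-a[0])@nn)<.0025
    if best is None or k.sum()>best.sum(): best=k
Q=P[best];c=Q.mean(0);nn=np.linalg.svd(Q-c)[2][2];print("face",len(Q),c,nn,np.degrees(np.arctan2(nn[1],nn[0])))
# gasket dark
g=m&(i2.max(-1)<60); v,u=np.nonzero(g); print("dark",len(u),u.min(),u.max(),v.min(),v.max())
Y=np.array([-nn[1],nn[0],0]);s=(Q-c)@Y;print("extent y",np.percentile(s,[0,.5,50,99.5,100]))
G=X2[g];print("G",np.c_[(G-c)@Y,(G-c)@nn,G[:,2]][::8].round(3).tolist()[:40])
a=cv2.resize(f["img"][140:225,300:400],None,fx=6,fy=6,interpolation=2);b=cv2.resize(np.load("top.npz")["img"][165:265,225:325],None,fx=4,fy=4,interpolation=2)
save("sc.png",a[:500]);
o=np.zeros((510,1000,3),np.uint8);o[:510,:600]=a[:510];o[:400,600:1000]=b;save("crop.png",cv2.resize(o,(800,408)))
E
```

```text
top 187 0.05277944583636629 ((593.5214233398438, -280.4496154785156), (59.458045959472656, 36.31364440917969), 35.611331939697266)
scene 231 0.05107331733260023 ((592.6881713867188, -281.3674621582031), (63.967002868652344, 37.1249885559082), 36.504947662353516)
549
((520.031982421875, 124.11952209472656), (240.1349639892578, 41.49448013305664), 34.32603454589844) [[409.17578   73.54725 ]
 [432.5746    39.279366]
 [630.8882   174.6918  ]
 [607.4894   208.95969 ]] 0.1056361267703021
2987
face 1310 [0.53472733 0.11779439 0.07316861] [ 0.56360057 -0.8260467   0.00111564] -55.69480694713566
dark 150 319 374 159 207
extent y [-0.1304929  -0.12832515  0.01403479  0.10920785  0.11034877]
G [[-0.127, -0.115, 0.069], [-0.028, 0.004, 0.099], [-0.029, -0.006, 0.09], [-0.029, -0.001, 0.089], [-0.033, 0.005, 0.086], [0.004, 0.004, 0.101], [-0.017, -0.023, 0.077], [-0.031, 0.006, 0.08], [-0.033, 0.007, 0.076], [-0.098, 0.013, 0.046], [-0.106, 0.011, 0.038], [-0.023, 0.006, 0.073], [-0.025, 0.006, 0.068], [-0.021, 0.006, 0.066], [-0.014, 0.006, 0.066], [0.011, 0.004, 0.076], [0.003, 0.005, 0.065], [0.084, 0.009, 0.048], [0.083, 0.01, 0.041]]
```

View pics/crop.png

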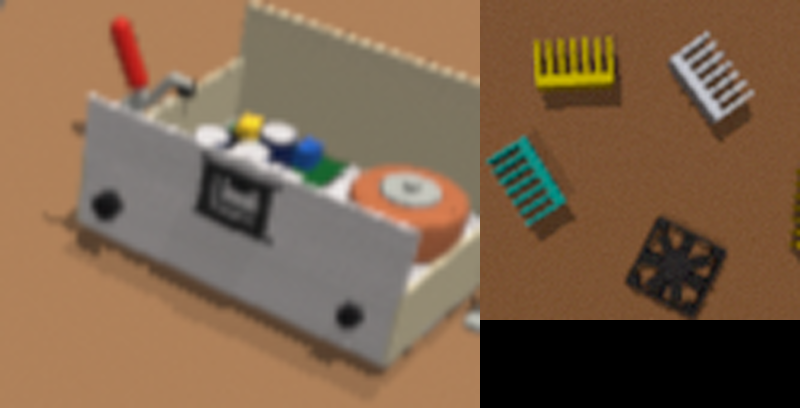

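The upscaled crop shows the gasket centred at about (237,190). The real sink's solid base faces lower-left, towards the chassis, so its x yaw is about 125.7° against 124.3° for the chassis. I'll work out the approach moves next.

```bash
cat >> h.py <<'E'
def plan(target,yaw,n,p=None,r=None):
    """n equal moves to target (tool down); prints shift/0.1 and rotvec/180 of each"""
    if p is None: p,r,_=pose()
    r1=R.from_euler('xyz',[180,0,yaw],degrees=True).as_matrix()
    rv=R.from_matrix(r.T@r1).as_rotvec()
    for k in range(n):
        rk=r@R.from_rotvec(rv*k/n).as_matrix()
        d=rk.T@(np.array(target)-p)/n
        print((d/0.1).round(3),(rv/n/np.pi).round(4))
E
python3 -c "
from h import *
plan([.593,-.2807,.20],125.7,6)"
```

```text
[ 0.855 -0.4    0.06 ] [-1.000e-04 -1.000e-04 -1.041e-01]
[ 0.938 -0.104  0.06 ] [-1.000e-04 -1.000e-04 -1.041e-01]
[0.922 0.202 0.059] [-1.000e-04 -1.000e-04 -1.041e-01]
[0.808 0.488 0.059] [-1.000e-04 -1.000e-04 -1.041e-01]
[0.608 0.721 0.059] [-1.000e-04 -1.000e-04 -1.041e-01]
[0.344 0.878 0.059] [-1.000e-04 -1.000e-04 -1.041e-01]
```

>>> jog_arm(motion=[[[0.28, -0.13, 0.02, 0, 0, -0.035, 0], [0.57, -0.27, 0.04, 0, 0, -0.07, 0], [0.855, -0.4, 0.06, 0, 0, -0.104, 0], [0.855, -0.4, 0.06, 0, 0, -0.104, 0]]])

```text
time_s: 0.5
tool_pos: [0.229, -0.5702, 0.23]
tool_rot: [-179.9, -0.2, 32.6]
force: [0.4, -0.3, 0.2]
grip_width: 0.0867
grasp_force: 0.0
```

>>> jog_arm(motion=[[[0.31, -0.03, 0.02, 0, 0, -0.035, 0], [0.62, -0.07, 0.04, 0, 0, -0.07, 0], [0.94, -0.1, 0.06, 0, 0, -0.104, 0], [0.94, -0.1, 0.06, 0, 0, -0.104, 0]]])

```text
time_s: 0.9
tool_pos: [0.3026, -0.5119, 0.2241]
tool_rot: [180.0, -0.2, 51.2]
force: [-0.1, 0.8, 0.7]
grip_width: 0.0873
grasp_force: 0.0
```

>>> jog_arm(motion=[[[0.31, 0.07, 0.02, 0, 0, -0.035, 0], [0.62, 0.13, 0.04, 0, 0, -0.07, 0], [0.92, 0.2, 0.06, 0, 0, -0.104, 0], [0.92, 0.2, 0.06, 0, 0, -0.104, 0]]])

```text
time_s: 1.3
tool_pos: [0.3754, -0.4535, 0.2181]
tool_rot: [180.0, -0.2, 69.9]
force: [0.2, -0.0, 0.3]
grip_width: 0.0869
grasp_force: 0.0
```

>>> jog_arm(motion=[[[0.27, 0.16, 0.02, 0, 0, -0.035, 0], [0.54, 0.32, 0.04, 0, 0, -0.07, 0], [0.81, 0.49, 0.06, 0, 0, -0.104, 0], [0.81, 0.49, 0.06, 0, 0, -0.104, 0]]])

```text
time_s: 1.7
tool_pos: [0.4491, -0.395, 0.2122]
tool_rot: [179.9, -0.1, 88.5]
force: [1.2, 0.0, 0.3]
grip_width: 0.087
grasp_force: 0.0
```

>>> jog_arm(motion=[[[0.2, 0.24, 0.02, 0, 0, -0.035, 0], [0.4, 0.48, 0.04, 0, 0, -0.07, 0], [0.61, 0.72, 0.06, 0, 0, -0.104, 0], [0.61, 0.72, 0.06, 0, 0, -0.104, 0]]])

```text
time_s: 2.1
tool_pos: [0.5223, -0.3366, 0.206]
tool_rot: [179.9, -0.1, 107.2]
force: [0.7, 0.8, 0.5]
grip_width: 0.0871
grasp_force: 0.0
```

>>> jog_arm(motion=[[[0.11, 0.29, 0.02, 0, 0, -0.035, 0], [0.23, 0.58, 0.04, 0, 0, -0.07, 0], [0.34, 0.88, 0.06, 0, 0, -0.104, 0], [0.34, 0.88, 0.06, 0, 0, -0.104, 0], [0.34, 0.88, 0.06, 0, 0, -0.104, 0]]])

```text
time_s: 2.6
tool_pos: [0.5932, -0.2833, 0.1999]
tool_rot: [-179.9, -0.0, 125.4]
force: [-0.8, -0.4, 0.8]
grip_width: 0.0871
grasp_force: 0.0
```

```bash
python3 - <<'E'
from h import *
p,r,o=pose();print(o["tool_pos"],o["tool_rot"],o["qpos"].round(1),o["force"])
img,X,*_=cloud("wrist");save("w1.png",img);np.savez("w1",img=img,X=X)
m=(X[...,2]>.044)&(X[...,2]<.06)&(img.max(-1).astype(int)-img.min(-1)<45)&(np.hypot(X[...,0]-.593,X[...,1]+.281)<.06)
m=cv2.morphologyEx(m.astype(np.uint8),cv2.MORPH_OPEN,np.ones((3,3)))>0
P=X[m];print(len(P),np.median(P[:,2]),cv2.minAreaRect((P[:,:2]*1000).astype(np.float32)))
E
```

```text
[ 0.59317049 -0.28334662  0.19991224] [-1.79899196e+02 -2.06772151e-02  1.25419331e+02] [ 48.6  23.8 -33.6  83.8  13.3  76.5  49.5] [-0.8022161  -0.39012137  0.81542463]
1349 0.0514618318824247 ((593.8927001953125, -280.83807373046875), (59.78059387207031, 36.044925689697266), 34.346614837646484)
```

View pics/w1.png

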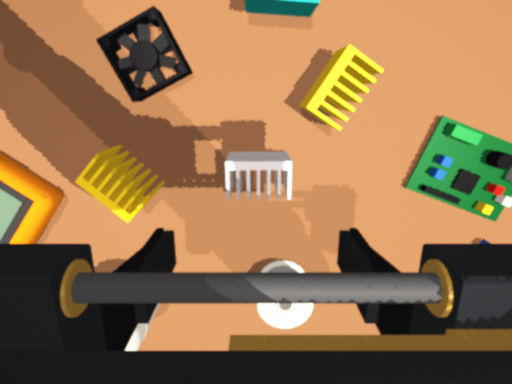

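The wrist view shows the sink at (258,175) with its solid base at the top, towards tool +x. Both neighbours are clear of the fingers. I'll go down next.

```bash
python3 -c "
from h import *
plan([.5938,-.2808,.023],124.7,2)"
```

```text
[0.011 0.017 0.885] [-0.0004  0.      0.0018]
[0.011 0.016 0.885] [-0.0004  0.      0.0018]
```

>>> jog_arm(motion=[[[0.02, 0.03, 0.2, 0, 0, 0.004, 0], [0.02, 0.03, 0.5, 0, 0, 0.004, 0], [0.02, 0.03, 0.8, 0, 0, 0.004, 0], [0.02, 0.03, 0.9, 0, 0, 0.004, 0], [0.02, 0.03, 0.9, 0, 0, 0.004, 0]]])

```text
time_s: 3.15
tool_pos: [0.5931, -0.2801, 0.109]
tool_rot: [-179.8, -0.1, 124.7]
force: [0.0, 0.4, -0.6]
grip_width: 0.0871
grasp_force: 0.0
```

>>> jog_arm(motion=[[[0, 0, 0.2, 0, 0, 0, 0], [0, 0, 0.4, 0, 0, 0, 0], [0, 0, 0.65, 0, 0, 0, 0], [0, 0, 0.87, 0, 0, 0, 0], [0, 0, 0.87, 0, 0, 0, 0]]])

```text
time_s: 3.65
tool_pos: [0.5937, -0.2791, 0.0222]
tool_rot: [-179.9, -0.1, 124.8]
force: [-0.5, -0.9, 0.0]
grip_width: 0.0871
grasp_force: 0.0
```

```bash
python3 -c "
from h import *
p,r,o=pose();print(p,o['tool_rot'],o['force'])
plan([.5938,-.2808,.023],124.7,1)"
```

```text
[ 0.59366449 -0.27911199  0.02219745] [-1.79868903e+02 -1.41685489e-01  1.24788489e+02] [-0.49574241 -0.86834526  0.03208779]
[-0.015 -0.009 -0.008] [-0.0007 -0.0008  0.0005]
```

>>> jog_arm(motion=[[[-0.01, -0.01, 0, 0, 0, 0, 0.2], [-0.01, -0.01, 0, 0, 0, 0, 0.25], [-0.01, -0.01, 0, 0, 0, 0, 0.3], [-0.01, -0.01, 0, 0, 0, 0, 1], [-0.01, -0.01, 0, 0, 0, 0, 1]]], grip_force=40)

```text
time_s: 4.15
tool_pos: [0.5954, -0.2804, 0.0246]
tool_rot: [-180.0, 0.1, 124.9]
force: [-1.7, -0.3, 4.2]
grip_width: 0.0596
grasp_force: 40.0
```

>>> jog_arm(motion=[[[0, 0, 0, 0, 0, 0, 1], [0, 0, 0, 0, 0, 0, 1], [0, 0, 0, 0, 0, 0, 1], [0, 0, 0, 0, 0, 0, 1]]], grip_force=40)

```text
time_s: 4.55
tool_pos: [0.5954, -0.2804, 0.0246]
tool_rot: [-180.0, 0.1, 124.9]
force: [-2.6, -0.8, 5.1]
grip_width: 0.06
grasp_force: 40.0
```

>>> jog_arm(motion=[[[0, 0, -0.1, 0, 0, 0, 1], [0, 0, -0.3, 0, 0, 0, 1], [0, 0, -0.6, 0, 0, 0, 1], [0, 0, -0.9, 0, 0, 0, 1], [0, 0, -0.9, 0, 0, 0, 1]]])

```text
time_s: 5.05
tool_pos: [0.5981, -0.2803, 0.1186]
tool_rot: [179.7, 0.4, 124.9]
force: [1.0, -0.2, -0.6]
grip_width: 0.06
grasp_force: 40.0
```

```bash
python3 - <<'E'
from h import *
p,r,o=pose();print(p,o['tool_rot'],o['force'],o['wrist_torque'],o["grip_width"],o["grasp_force"])
img,X,*_=cloud("wrist");save("w2.png",img)
Y=(X-p)@r  # tool coords
np.savez("w2",img=img,Y=Y)
m=(abs(Y[...,0])<.05)&(abs(Y[...,1])<.028)&(abs(Y[...,2]+.028)<.03)
m[230:]=0
P=Y[m];print(len(P));
if len(P):
    print(np.percentile(P,[1,50,99],axis=0)*1000)
    # base plate front top edge x per y bin
    for y in np.arange(-25,26,10):
        k=abs(P[:,1]*1000-y)<5;print(y,k.sum(),(np.percentile(P[k],[2,98],axis=0)*1000).round(1).tolist() if k.sum() else '')
E
```

```text
[ 0.59811654 -0.28034586  0.11860388] [179.74949703   0.40312185 124.89758507] [ 1.01332665 -0.24070801 -0.62853028] [-0.00068141 -0.18867841 -0.02345486] 0.06003579590609311 39.99594164080918
627
[[ 17.29737068 -27.24203894  -4.97419506]
 [ 17.89991804   0.27973564  -1.42320449]
 [ 18.50926197  27.51706852   1.92978069]]
-25 86 [[17.4, -27.6, -4.6], [18.3, -20.3, 1.7]]
-15 113 [[17.5, -19.9, -4.6], [18.4, -10.2, 1.5]]
-5 112 [[17.4, -9.7, -4.7], [18.4, -0.2, 1.8]]
5 108 [[17.4, 0.3, -4.6], [18.6, 9.7, 1.6]]
15 116 [[17.5, 10.2, -4.7], [18.4, 19.8, 1.8]]
25 92 [[17.4, 20.2, -4.7], [18.5, 27.8, 1.4]]
```

View pics/w2.png

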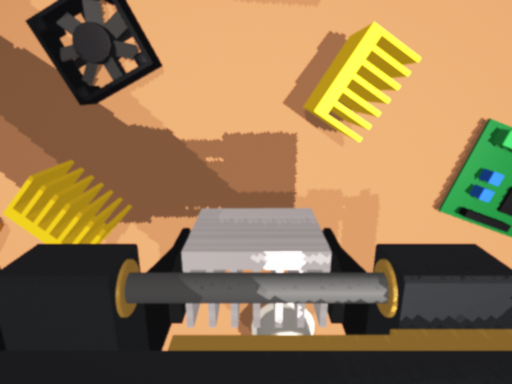

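The wrist view shows the sink held centrally, with its base face at rows 210–265 and columns 185–330. I'll measure the face plane in the tool frame and plan the carry.

```bash
python3 - <<'E'
from h import *
f=np.load("w2.npz");Y=f["Y"]
m=(abs(Y[...,0]-.018)<.004)&(abs(Y[...,1])<.035)&(abs(Y[...,2])<.045);m[275:]=0
P=Y[m]*1000;print(len(P),np.percentile(P,[0,1,50,99,100],axis=0).round(1))
k=P[:,2]>-20
A=np.c_[np.ones(len(P)),P[:,1:]][k];c,*_=np.linalg.lstsq(A,P[k,0],rcond=None);print(c,"yawerr",np.degrees(c[1]),"tilt",np.degrees(c[2]))
# standoff target
yaw=124.5;xa=np.array([np.cos(np.radians(yaw)),np.sin(np.radians(yaw)),0])
M=np.array([.5303,.1074,0])
T=M-xa*(.018+.06);T[2]=.19
print(T);plan(T,yaw,4)
E
```

```text
6885 [[ 14.  -29.6 -28.9]
 [ 14.2 -29.  -27.9]
 [ 17.8   0.3 -12.4]
 [ 18.5  29.8  23.3]
 [ 18.8  30.6  25.5]]
[ 1.78714432e+01  1.97389948e-03 -3.15347035e-04] yawerr 0.11309610927406792 tilt -0.0180680541685298
[0.57447969 0.04311816 0.19      ]
[ 0.694  0.417 -0.187] [0.0002 0.0003 0.0005]
[ 0.695  0.416 -0.186] [0.0002 0.0003 0.0005]
[ 0.695  0.414 -0.186] [0.0002 0.0003 0.0005]
[ 0.696  0.413 -0.185] [0.0002 0.0003 0.0005]
```

```bash
python3 - <<'E'
from h import *
yaw=124.3;xa=np.array([np.cos(np.radians(yaw)),np.sin(np.radians(yaw)),0])
T=np.array([.5303,.1074,0])-xa*.115;T[2]=.19
print(T);plan(T,yaw,4)
E
```

```text
[0.5951055 0.0123987 0.19     ]
[ 0.601  0.415 -0.186] [0.0002 0.0003 0.0008]
[ 0.602  0.414 -0.186] [0.0002 0.0003 0.0008]
[ 0.604  0.412 -0.186] [0.0002 0.0003 0.0008]
[ 0.605  0.41  -0.185] [0.0002 0.0003 0.0008]
```

>>> jog_arm(motion=[[[0.1, 0.07, -0.03, 0, 0, 0, 1], [0.3, 0.2, -0.09, 0, 0, 0, 1], [0.6, 0.41, -0.19, 0, 0, 0.001, 1]]])

```text
time_s: 5.4
tool_pos: [0.5921, -0.2078, 0.1298]
tool_rot: [-179.8, -0.2, 124.5]
force: [0.8, -0.2, -1.2]
grip_width: 0.0598
grasp_force: 40.0
```

>>> jog_arm(motion=[[[0.2, 0.14, -0.06, 0, 0, 0, 1], [0.4, 0.28, -0.12, 0, 0, 0, 1], [0.6, 0.41, -0.19, 0, 0, 0.001, 1]]])

```text
time_s: 5.7
tool_pos: [0.5925, -0.1318, 0.1498]
tool_rot: [-179.9, -0.2, 124.6]
force: [0.1, -0.3, -1.4]
grip_width: 0.0596
grasp_force: 40.0
```

>>> jog_arm(motion=[[[0.2, 0.14, -0.06, 0, 0, 0, 1], [0.4, 0.28, -0.12, 0, 0, 0, 1], [0.6, 0.41, -0.19, 0, 0, 0.001, 1]]])

```text
time_s: 6.0
tool_pos: [0.5921, -0.0595, 0.1687]
tool_rot: [-179.9, -0.2, 124.4]
force: [1.1, -0.0, -1.0]
grip_width: 0.0597
grasp_force: 40.0
```

>>> jog_arm(motion=[[[0.2, 0.14, -0.06, 0, 0, 0, 1], [0.4, 0.28, -0.12, 0, 0, 0, 1], [0.55, 0.38, -0.17, 0, 0, 0.001, 1], [0.6, 0.41, -0.19, 0, 0, 0.001, 1], [0.6, 0.41, -0.19, 0, 0, 0.001, 1]]])

```text
time_s: 6.5
tool_pos: [0.5929, 0.0123, 0.1886]
tool_rot: [-179.9, -0.1, 124.3]
force: [-0.3, -0.2, -1.0]
grip_width: 0.0598
grasp_force: 40.0
```

```bash
python3 - <<'E'
from h import *
p,r,o=pose();print(p,o['tool_rot'],o['force'],o['wrist_torque'],o["grip_width"],o["grasp_force"],o["qpos"].round(1))
img,X,*_=cloud("wrist");save("w3.png",img);np.savez("w3",img=img,X=X)
E
```

```text
[0.59286011 0.0123299  0.18864611] [-1.79926974e+02 -6.47373884e-02  1.24316006e+02] [-0.29939898 -0.16739566 -1.01201822] [ 0.03469772 -0.1696033   0.03097602] 0.05978439108540382 39.995937324129045 [ 30.7  17.5 -41.2  94.   11.9  73.1  21.6]
```

View pics/w3.png

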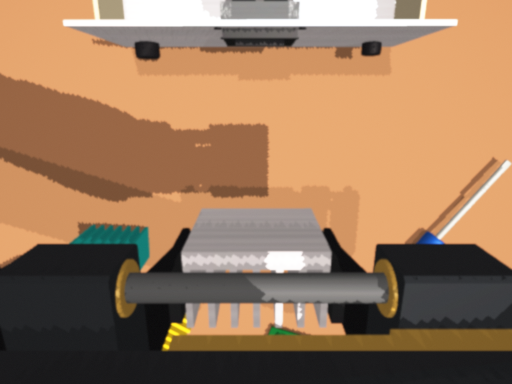

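The wrist view shows the panel (columns 65–457, row 22), the gasket (222–298, rows 22–45), the fittings at (148,48) and (372,46), and the sink squarely held. I'll refine the mount in the tool frame.

```bash
python3 - <<'E'
from h import *
f=np.load("w3.npz");X=f["X"];img=f["img"].astype(int)
p,r,o=pose();Y=(X-p)@r*1000
h=X[...,2]*1000
# top edge of panel
m=np.zeros(h.shape,bool);m[:60,60:460]=1
b=m&(h>108)&(h<116); 
# outer face points
fa=m&(h>25)&(h<105)&(img.max(-1)>80)&(Y[...,0]>105)&(Y[...,0]<135)
P=Y[fa]
k=np.ones(len(P),bool)
for _ in range(5):
    A=np.c_[np.ones(len(P)),P[:,1:]];c,*_=np.linalg.lstsq(A[k],P[k,0],rcond=None);res=P[:,0]-A@c;k=abs(res)<1.5
print("face x=",c,k.sum(),"yaw",np.degrees(c[1]),"tilt",np.degrees(c[2]))
k2=(h>109)&(h<115)&m; print("top edge y range",np.percentile(Y[k2][:,1],[0,50,100]),np.median(h[k2]))
d=m&(img.max(-1)<60);d[:15]=0
A=np.stack([np.ones_like(h),Y[...,1],Y[...,2]],-1)@c
out=A-Y[...,0]
g=m&(out>2.5)&(out<9)&(h>60)&(h<108)&(abs(Y[...,1])<40)
print("gasket",g.sum(),np.percentile(Y[g],[1,50,99],axis=0).round(1),np.percentile(out[g],[5,50,95]),np.percentile(h[g],[1,50,99]))
for s in(-1,1):
    q=d&(h<60)&(h>25)&(s*Y[...,1]>60);print("fit",np.percentile(Y[q],[1,50,99],axis=0).round(1),np.percentile(h[q],[1,50,99]))
E
```

```text
face x= [ 1.19360908e+02  2.17348571e-03 -2.42728930e-04] 4441 yaw 0.1245315582233971 tilt -0.013907343229024378
top edge y range [-116.97133797    3.98014888  123.81615713] 111.4493322889969
gasket 971 [[113.2 -20.1  83.6]
 [114.3   3.5  88.7]
 [116.8  27.  123.9]] [2.9114915  5.06344513 6.04111699] [ 64.5956662   99.83011081 105.0142931 ]
fit [[107.1 -96.4 138.2]
 [112.6 -86.3 140.7]
 [118.3 -79.2 148.6]] [40.06744638 48.04087253 50.473371  ]
fit [[109.8  87.6 139.9]
 [114.5  92.7 142.4]
 [118.9 100.6 148. ]] [40.37140802 45.97865133 48.48446829]
```

>>> jog_arm(motion=[[[0, 0.01, 0.2, 0, 0, 0, 1], [0, 0.02, 0.5, 0, 0, 0, 1], [0, 0.03, 0.8, 0, 0, 0, 1], [0, 0.03, 0.9, 0, 0, 0, 1], [0, 0.03, 0.9, 0, 0, 0, 1]]])

```text
time_s: 7.05
tool_pos: [0.5947, 0.011, 0.0974]
tool_rot: [-179.8, -0.1, 124.1]
force: [-0.5, -0.3, -1.1]
grip_width: 0.06
grasp_force: 40.0
```

>>> jog_arm(motion=[[[0.1, 0, 0.06, 0, 0, 0, 1], [0.3, 0, 0.12, 0, 0, 0, 1], [0.5, 0, 0.17, 0, 0, 0, 1], [0.6, 0, 0.17, 0, 0, 0, 1], [0.6, 0, 0.17, 0, 0, 0, 1]]])

```text
time_s: 7.55
tool_pos: [0.5623, 0.0642, 0.0838]
tool_rot: [179.9, 0.1, 124.3]
force: [-0.2, -0.7, -1.4]
grip_width: 0.0596
grasp_force: 40.0
```

```bash
python3 - <<'E'
from h import *
p,r,o=pose();print(p,o['tool_rot'],o['force'],o['wrist_torque'],o["grip_width"])
p0=np.array([.59286011,.0123299,.18864611]);r0=R.from_euler('xyz',[-179.926974,-.0647,124.316],degrees=True).as_matrix()
t=p0+r0@np.array([.0954,.0031,0]);t[2]=.0817
print(t,"remaining tool mm",(r.T@(t-p))*1000)
E
```

```text
[0.56234757 0.06418957 0.08376938] [1.79918364e+02 5.32705858e-02 1.24342223e+02] [-0.18444586 -0.70312353 -1.42283152] [ 0.036529   -0.14190006 -0.01780707] 0.05955364780334322
[0.54163817 0.09287226 0.0817    ] remaining tool mm [35.36760395 -0.92139894  2.03518245]
```

>>> jog_arm(motion=[[[0.1, 0, 0.01, 0, 0, 0, 1], [0.2, -0.01, 0.02, 0, 0, 0, 1], [0.28, -0.01, 0.02, 0, 0, 0, 1], [0.28, -0.01, 0.02, 0, 0, 0, 1], [0.28, -0.01, 0.02, 0, 0, 0, 1]]])

```text
time_s: 8.05
tool_pos: [0.5461, 0.0847, 0.0806]
tool_rot: [180.0, 0.0, 124.2]
force: [0.5, -0.6, -1.0]
grip_width: 0.0595
grasp_force: 40.0
```

```bash
cat > st.py <<'E'
from h import *
p,r,o=pose()
t=np.array([0.54163817,0.09287226,0.0817])
xa=np.array([np.cos(np.radians(124.3)),np.sin(np.radians(124.3)),0])
print(p,o['tool_rot'].round(2),"push",-(o['force']@xa).round(2),o['force'].round(2),o['wrist_torque'].round(2),o["grip_width"],"remaining mm",((r.T@(t-p))*1000).round(2))
E
python3 st.py
python3 - <<'E'
from h import *
img,d=env.read_camera("scene");save("s2.png",cv2.resize(img[120:230,280:410],None,fx=5,fy=5,interpolation=2))
E
python3 st.py
```

```text
[0.54605032 0.08470211 0.08059516] [1.8000e+02 3.0000e-02 1.2418e+02] push 0.79 [ 0.5  -0.61 -1.02] [ 0.02 -0.15  0.02] 0.05954189819072285 remaining mm [ 9.24  0.94 -1.11]
[0.54624821 0.08433622 0.08059051] [1.8000e+02 3.0000e-02 1.2414e+02] push 1.98 [ 0.84 -1.83 -1.25] [ 0.01 -0.19  0.08] 0.05964082450020754 remaining mm [ 9.65  0.98 -1.11]
```

View pics/s2.png

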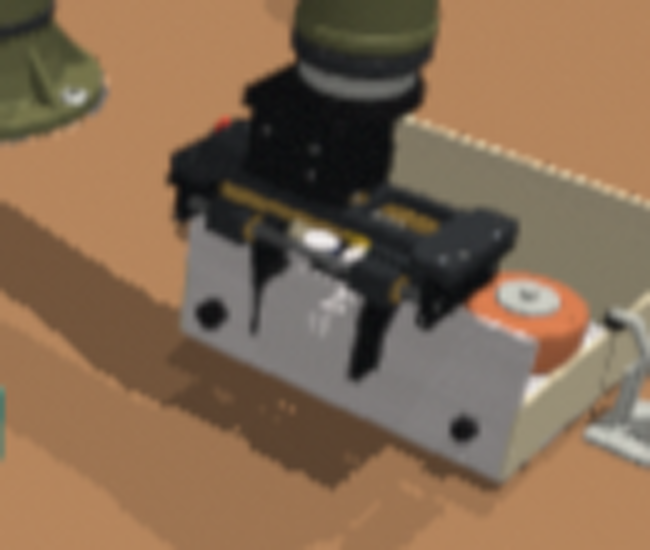

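The scene crop shows the gripper in front of the panel at about (320,300), roughly centred between the fittings at (210,313) and (463,428), with the body above the panel. I'll approach gently.

>>> jog_arm(motion=[[[0.02, 0, 0, 0, 0, 0, 1], [0.04, 0.01, -0.01, 0, 0, 0, 1], [0.06, 0.01, -0.01, 0, 0, 0, 1], [0.07, 0.01, -0.01, 0, 0, 0, 1], [0.07, 0.01, -0.01, 0, 0, 0, 1]]])

```text
time_s: 8.6
tool_pos: [0.5427, 0.0913, 0.0815]
tool_rot: [-180.0, 0.0, 124.2]
force: [-0.7, -0.0, -1.6]
grip_width: 0.0595
grasp_force: 40.0
```

>>> jog_arm(motion=[[[0.01, 0, 0, 0, 0, 0, 1], [0.02, 0, 0, 0, 0, 0, 1], [0.02, 0, 0, 0, 0, 0, 1], [0.02, 0, 0, 0, 0, 0, 1]]])

```text
time_s: 9.0
tool_pos: [0.542, 0.0923, 0.0815]
tool_rot: [180.0, 0.0, 124.1]
force: [2.0, -1.9, -2.3]
grip_width: 0.0597
grasp_force: 40.0
```

```bash
python3 st.py
```

```text
[0.54200155 0.09226262 0.08153258] [1.8000e+02 4.0000e-02 1.2414e+02] push 2.7 [ 1.96 -1.93 -2.29] [-0.26 -0.42 -0.01] 0.05969836492349157 remaining mm [ 0.71  0.04 -0.17]
```

>>> jog_arm(motion=[[[0.005, 0, 0, 0, 0, 0, 1], [0.01, 0, 0, 0, 0, 0, 1], [0.015, 0, 0, 0, 0, 0, 1], [0.015, 0, 0, 0, 0, 0, 1], [0.015, 0, 0, 0, 0, 0, 1]]])

```text
time_s: 9.5
tool_pos: [0.5415, 0.093, 0.0815]
tool_rot: [180.0, 0.1, 124.1]
force: [3.7, -3.3, -3.0]
grip_width: 0.0597
grasp_force: 40.0
```

```bash
python3 st.py
```

```text
[0.54150948 0.09297008 0.08154836] [1.7999e+02 9.0000e-02 1.2412e+02] push 4.81 [ 3.69 -3.3  -2.99] [-0.84 -0.9   0.05] 0.059682029598083865 remaining mm [-0.15  0.05 -0.15]
```

>>> jog_arm(motion=[[[0.005, 0, 0, 0, 0, 0, 1], [0.01, 0, 0, 0, 0, 0, 1], [0.015, 0, 0, 0, 0, 0, 1], [0.02, 0, 0, 0, 0, 0, 1], [0.02, 0, 0, 0, 0, 0, 1]]])

```text
time_s: 10.0
tool_pos: [0.5411, 0.0935, 0.0816]
tool_rot: [180.0, 0.2, 124.1]
force: [5.2, -5.8, -3.0]
grip_width: 0.0599
grasp_force: 40.0
```

>>> jog_arm(motion=[[[0, 0, 0, 0, 0, 0, 1], [0, 0, 0, 0, 0, 0, 1], [0, 0, 0, 0, 0, 0, 1]]])

```text
time_s: 10.3
tool_pos: [0.5411, 0.0935, 0.0816]
tool_rot: [180.0, 0.2, 124.1]
force: [5.8, -5.6, -4.2]
grip_width: 0.0599
grasp_force: 40.0
```

```bash
python3 st.py
```

```text
[0.54113801 0.09350645 0.08158573] [179.96   0.18 124.08] push 7.9 [ 5.78 -5.62 -4.24] [-1.25 -1.23  0.05] 0.05990723323945241 remaining mm [-0.81  0.06 -0.11]
```

>>> jog_arm(motion=[[[0.005, 0, 0, 0, 0, 0, 1], [0.01, 0, 0, 0, 0, 0, 1], [0.015, 0, 0, 0, 0, 0, 1], [0.015, 0, 0, 0, 0, 0, 1], [0.015, 0, 0, 0, 0, 0, 1]]])

```text
time_s: 10.8
tool_pos: [0.5409, 0.0939, 0.0816]
tool_rot: [179.9, 0.3, 124.0]
force: [7.0, -6.2, -4.8]
grip_width: 0.0595
grasp_force: 40.0
```

>>> jog_arm(motion=[[[0, 0, 0, 0, 0, 0, 1], [0, 0, 0, 0, 0, 0, 1], [0, 0, 0, 0, 0, 0, 1]]])

```text
time_s: 11.1
tool_pos: [0.5409, 0.0939, 0.0816]
tool_rot: [179.9, 0.3, 124.0]
force: [6.6, -6.6, -5.6]
grip_width: 0.0601
grasp_force: 40.0
```

```bash
python3 st.py
python3 - <<'E'
from h import *
p,r,o=pose()
img,X,*_=cloud("wrist");save("w4.png",img)
Y=(X-p)@r*1000
m=(abs(Y[...,0]-17)<6)&(abs(Y[...,1])<32)&(abs(Y[...,2])<45);m[275:]=0
P=Y[m];print(len(P),np.percentile(P,[1,50,99],axis=0).round(1))
E
```

```text
[0.5408599  0.09386332 0.08163239] [179.94   0.25 124.04] push 9.12 [ 6.57 -6.56 -5.62] [-1.52 -1.5   0.14] 0.060101298904828244 remaining mm [-1.26  0.09 -0.06]
3592 [[ 11.1 -29.5 -30.8]
 [ 16.4   0.3 -27. ]
 [ 22.9  30.  -23. ]]
```

View pics/w4.png

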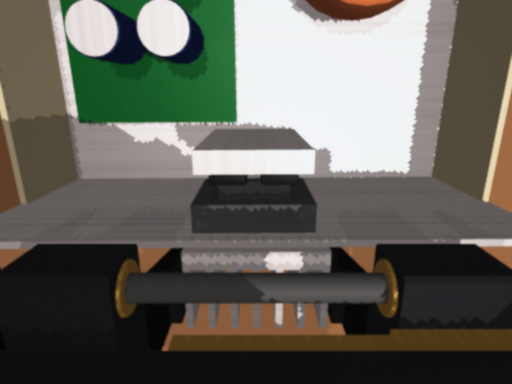

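The wrist view shows the case interior, with the panel at row 240 and the sink centred against it below (columns 185–330). I'll take out the small load-induced tilt and add a little push.

```bash
python3 -c "
from h import *
p,r,o=pose()
plan(p,124.25,1)"
```

```text
[0. 0. 0.] [ 0.0003  0.0014 -0.0011]
```

>>> jog_arm(motion=[[[0.002, 0, 0, 0, 0.0005, -0.0005, 1], [0.004, 0, 0, 0, 0.001, -0.001, 1], [0.005, 0, 0, 0, 0.0015, -0.001, 1], [0.005, 0, 0, 0, 0.0015, -0.001, 1], [0.005, 0, 0, 0, 0.0015, -0.001, 1]]])

```text
time_s: 11.65
tool_pos: [0.5408, 0.094, 0.0816]
tool_rot: [179.9, 0.0, 124.2]
force: [7.1, -7.4, -6.1]
grip_width: 0.0598
grasp_force: 40.0
```

>>> jog_arm(motion=[[[0, 0, 0, 0, 0, 0, 1], [0, 0, 0, 0, 0, 0, 1], [0, 0, 0, 0, 0, 0, 1], [0, 0, 0, 0, 0, 0, 1], [0, 0, 0, 0, 0, 0, 1]]])

```text
time_s: 12.15
tool_pos: [0.5408, 0.094, 0.0816]
tool_rot: [179.9, 0.0, 124.2]
force: [7.2, -6.8, -6.2]
grip_width: 0.0596
grasp_force: 40.0
```

```bash
python3 st.py
```

```text
[0.54080794 0.09401534 0.08157263] [1.7993e+02 1.0000e-02 1.2420e+02] push 9.69 [ 7.16 -6.84 -6.19] [-1.76 -1.71 -0.02] 0.05962036974438272 remaining mm [-1.41  0.04 -0.13]
```

>>> jog_arm(motion=[[[0.002, 0, 0, 0, 0, 0, 1], [0.002, 0, 0, 0, 0, 0, 1], [0.002, 0, 0, 0, 0, 0, 1], [0.002, 0, 0, 0, 0, 0, 1], [0.002, 0, 0, 0, 0, 0, 1]]])

```text
time_s: 12.65
tool_pos: [0.5408, 0.0941, 0.0816]
tool_rot: [179.9, 0.0, 124.2]
force: [7.2, -7.9, -5.5]
grip_width: 0.0598
grasp_force: 40.0
```

>>> jog_arm(motion=[[[0, 0, 0, 0, 0, 0, 1], [0, 0, 0, 0, 0, 0, 1], [0, 0, 0, 0, 0, 0, 1], [0, 0, 0, 0, 0, 0, 1], [0, 0, 0, 0, 0, 0, 1]]])

```text
time_s: 13.15
tool_pos: [0.5408, 0.0941, 0.0816]
tool_rot: [179.9, 0.0, 124.2]
force: [7.5, -6.8, -5.7]
grip_width: 0.0598
grasp_force: 40.0
```

>>> jog_arm(motion=[[[0, 0, 0, 0, 0, 0, 1], [0, 0, 0, 0, 0, 0, 1], [0, 0, 0, 0, 0, 0, 1], [0, 0, 0, 0, 0, 0, 1], [0, 0, 0, 0, 0, 0, 1]]])

```text
time_s: 13.65
tool_pos: [0.5408, 0.0941, 0.0816]
tool_rot: [179.9, 0.0, 124.2]
force: [7.5, -7.8, -6.2]
grip_width: 0.0597
grasp_force: 40.0
```

>>> jog_arm(motion=[[[0, 0, 0, 0, 0, 0, 1], [0, 0, 0, 0, 0, 0, 1], [0, 0, 0, 0, 0, 0, 1], [0, 0, 0, 0, 0, 0, 1], [0, 0, 0, 0, 0, 0, 1]]])

```text
time_s: 14.15
tool_pos: [0.5408, 0.0941, 0.0816]
tool_rot: [179.9, 0.0, 124.2]
force: [6.9, -8.3, -5.9]
grip_width: 0.0597
grasp_force: 40.0
```

>>> jog_arm(motion=[[[0, 0, 0, 0, 0, 0, 1], [0, 0, 0, 0, 0, 0, 1], [0, 0, 0, 0, 0, 0, 1], [0, 0, 0, 0, 0, 0, 1], [0, 0, 0, 0, 0, 0, 1]]])

```text
time_s: 14.65
tool_pos: [0.5408, 0.0941, 0.0816]
tool_rot: [179.9, 0.0, 124.2]
force: [7.5, -7.5, -5.4]
grip_width: 0.0599
grasp_force: 40.0
```

```bash
python3 st.py
python3 - <<'E'
from h import *
img,d=env.read_camera("scene");save("s3.png",cv2.resize(img[120:230,280:410],None,fx=5,fy=5,interpolation=2))
E
```

```text
[0.54076205 0.09406835 0.08156842] [1.7993e+02 2.0000e-02 1.2420e+02] push 10.39 [ 7.51 -7.46 -5.43] [-1.73 -1.72 -0.01] 0.05991690250160457 remaining mm [-1.48  0.05 -0.13]
```

View pics/s3.png

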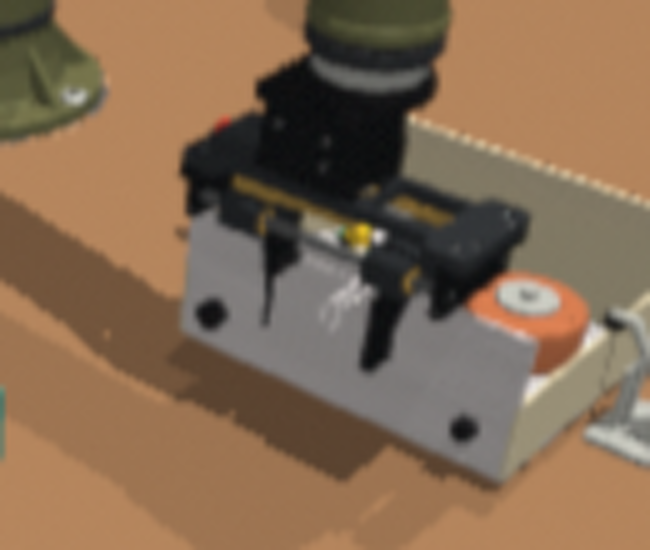

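The scene crop shows the sink pressed against the panel over the gasket at about (330,290), with no gasket showing. The push has been steady at about 10 N for over two seconds.

```bash
python3 -c "
from cell import env
print(env.sign_off())"
```

```text
the job is handed in; nothing more can be done
None
```

The heat sink is held fins upright and square over the whole gasket, pressed at a steady 10 N or so for over two seconds; the job was handed in at about 15 s with the arm still gripping and pressing.

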